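Put the citrus juicer's top back together

TASK

Put the electric citrus juicer's top back together: lower the flanged strainer over the spindle first, its collar upward, then the plain spacer ring on top of it, then the reamer. The reamer's square socket must find the spindle's square drive, which has stopped at some unknown angle: turn it under light pressure until it slips over the drive and sits fully down on the spacer. Work gently, never press hard on the juicer, and leave everything else on the worktop where it is.

Things in the scene. Friction and masses are not known exactly. Their poses are not given: they have to be found in the camera images.
- juicer: electric citrus juicer fixed to the worktop: round white housing, 150 mm across, with a shallow juice tray (rim 89 mm above the worktop) and a small spout at its -x side. In the tray's middle a collar 42 mm across ends 95 mm above the worktop: the strainer's underside rests on it. Above the collar stands the spindle: a round steel sleeve 30 mm across up to 134 mm, then the square drive. Origin: on the spindle axis at worktop height; z up.
- spindle (a point): the top of the spindle's square drive, on the axis, 157 mm above the worktop. The drive is 20 mm square and 23 mm tall above the sleeve. It has stopped at any angle about z (not reported; this point's axes are the housing's, not the drive's); it turns only against a stiff gear friction of 0.2 N m. It is sprung: pushed from above it starts to give at about 4 N and gives way by up to 6 mm, needing about 13 N at the stop; it comes up again by itself.
- strainer_centre (a point): centre (half-way up, on the axis) of the steel strainer: a slotted flange 90 mm across and 4 mm thick at the bottom, and on it an upright round collar 46 mm across; 26 mm high in all; round through hole of 33 mm. Its own z is up as it lies. Grip it by the collar. Seated, this point is 108 mm above the worktop.
- spacer_centre (a point): centre of the spacer ring: plain white plastic ring 52 mm across, 20 mm high, round through hole of 33 mm. Seated on the strainer's collar, this point is 131 mm above the worktop.
- reamer_centre (a point): centre (half-way up, on the axis) of the white plastic reamer: 58 mm high; foot flange 64 mm across and 5 mm thick, above it a round barrel 48 mm across (to grip) up to 39 mm, then a ribbed cone. From below it has a square socket of 21.8 mm, 22 mm deep, its sides along this point's x and y axes (so it fits the drive at every quarter turn). Seated on the spacer, this point is 170 mm above the worktop; first touching the drive's top without entering it, it is at 186 mm.
- bento: closed steel bento tin, 114 x 174 x 53 mm; origin under its centre; to be left alone
- chopstick_case: pink plastic chopstick case, 230 x 26 x 18 mm, lying along its x; origin under its centre; to be left alone
- ramekin: small glass ramekin, 80 mm across, 45 mm high; origin under its centre; to be left alone
- spatula: silicone spatula, about 250 mm long, lying along its x; origin under its middle; to be left alone
- steamer: small round bamboo steamer basket with closed lid, 153 mm across, 90 mm high; origin under its centre; to be left alone
- mug: white mug, 80 mm across, 85 mm high, handle at its +y; origin under its centre; to be left alone

How it is judged (in metres and radians):
On the way, in this order (a step that is already met when the one before it is completed fails the run):
1. the strainer sits home on the juicer's collar, let go (z of strainer_centre in the frame of juicer between 0.105 and 0.111 m and horizontal distance between strainer_centre and spindle below 0.004 m and angle between strainer_centre's own z axis and vertical below 0.06 rad and contact force between the fingers and strainer below 0.1 N), for 0.2 s.
2. the spacer sits on the strainer, let go (z of strainer_centre in the frame of juicer between 0.105 and 0.111 m and horizontal distance between each of strainer_centre, spacer_centre and spindle below 0.004 m and angle between each of strainer_centre, spacer_centre's own z axis and vertical below 0.06 rad and z of spacer_centre in the frame of juicer between 0.128 and 0.134 m and contact force between the fingers and spacer below 0.1 N), for 0.2 s.
3. the reamer sits on the spacer with its socket over the drive (z of strainer_centre in the frame of juicer between 0.105 and 0.111 m and horizontal distance between each of strainer_centre, spacer_centre, reamer_centre and spindle below 0.004 m and angle between each of strainer_centre, spacer_centre, reamer_centre's own z axis and vertical below 0.06 rad and z of spacer_centre in the frame of juicer between 0.128 and 0.134 m and z of reamer_centre in the frame of juicer between 0.167 and 0.173 m), for 0.2 s.
At the end, for the whole second after the job is handed in: strainer on the collar, spacer on the strainer, reamer on the spacer: each within 3 mm of its seated height, within 4 mm of the spindle axis, upright within 0.06 rad (collar and cone upward), at rest and released (all of step 3 and linear speed of each of strainer, spacer, reamer below 0.02 m/s); the robot touches nothing.
It fails at once if the juicer, its spindle included, is pushed with more than 40 N (contact force between anything else and juicer above 40 N).
It fails at once if a bystander is shifted by more than 25 mm (distance of any of bento, chopstick_case, ramekin, spatula, steamer, mug from where it was at the start of the episode above 0.025 m).
It also fails if it takes over 72 s, if anything falls off the work surface, if the arm or the gripper's body presses on something with over 40 N, if the wrist force passes 120 N, or if a joint passes its speed limit or range.

ROBOT

A 6-joint arm with a two-finger parallel gripper is mounted at the origin on the work surface. World frame = base frame: x ahead of the robot, y to its left, z up, the work surface at z = 0. Lengths are in mm, angles in degrees, forces in N, time in s.
With the tool pointing down it reaches from about 350 to 850 mm from the base axis. Payload 8.1 kg.
Tool frame: the origin (TCP) lies between the finger pads; the fingertips stand 22 mm ahead of it and the grasp point (between the pads) lies 3 mm ahead of it; z points along the fingers, y is the line along which they close (so a half turn about z gives the same grasp; the last joint's range is limited). The gripper opens to 85 mm and grips with 20 to 120 N. Pads are 22 mm wide; open, the fingers measure 114 mm over their backs; the gripper's body (76 mm by 85 mm) begins 54 mm behind the grasp point. The pads swing forward as they close: fully open they stand 13 mm farther back than shut.
Start: joints at [61.398, 7.471, 85.268, -0, 87.261, -4.893], TCP at [241.235, 549.374, 253.292] pointing down, gripper open.
Joint ranges: [-169.43, 169.43], [-51.17, 129.36], [1.28, 143.12], [-76.62, 256.62], [0, 156.53], [-152.29, 152.29]. Speed limits (degrees/s): [136.94, 136.94, 159.86, 180, 180, 180].

INTERFACE

Orientations are given as [roll, pitch, yaw] about the fixed x, y, z axes, in that order (R = Rz(yaw) Ry(pitch) Rx(roll)).
In Python, from bench import r, vision gives the robot as it stands.
- The arm moves only by the tool step_arm, never from a script. Its argument "targets" is a list that holds one entry, the list of rows, each a list of 6 numbers: the shift along the world's x, y, z in mm, then the turn, a rotation vector about the world's x, y, z in rad. In form: [[[x, y, z, rx, ry, rz], ...]]. A call has 1 to 12 rows; each row is the pose to reach, as a shift and turn from the pose commanded when the call began; what a row does not reach only later rows make up. A row lasts 1/12 s, in which the tool goes at most 41.7 mm and 7.16 degrees, less where a joint would pass 70% of its speed; a pose out of reach is approached as far as the arm can. A call with a gripper value outside its range is refused whole. "fingers" is the gripper's target within -1 to 1 (shut at 1, half-way at 0, fully open at -1), set as the call begins (left out, the last holds). The fingers move at their own pace and stop on an object; "newtons" is the grip in N (left out, the last holds). Time passes only in rows, so rows that repeat a pose let the fingers close. It gives the time, the measured TCP pose, the force, the opening and the grip force at its end, in the units of the state.
- r.sense(): the state, without advancing time (a new reading comes with each control period).
- vision.snapshot(name): name is "side" or "top" or "wrist"; returns a dict with "img" (480x640x3 uint8, blue, green, red), "mtx" (3x3 intrinsics, pixels), "D" ([k1, k2, p1, p2, k3] as OpenCV has them; the pictures are not rectified), "eye" and "attitude" of the camera in the world. Camera axes: x right, y up, looking along -z (the intrinsics and any distortion apply to the point x, -y, -z); pixel columns grow to the right and rows downward; lengths in mm; the calibration is good to about 2 mm. A picture is of the moment at which its call begins. There is no depth.
- r.hand_in(): hands the job in; it is judged then, once.
The state is a dict: "time": time; "joint_pos": joint angles; "qd": joint speeds; "joint_efforts": joint torques, N m; "tool_pos": TCP position; "tcp_rot": TCP orientation; "ft_force": force on the tool from outside, world axes, zero at the start; "wrist_torque": the same for the moment, N m; "finger_gap": finger opening in mm; "grip_force": force on a finger pad.
Only numpy, scipy, OpenCV 4.12 (cv2) and the standard library are available. Lean on these libraries where they do the work, as an engineer would, in place of code of your own. Each camera call takes 0.05 s, during which the arm holds its last target. There are 200 camera calls.

## Working session

There is one attempt and no reset: what is moved stays moved. The work goes in short steps, Python scripts to look and compute and a tool call to move; the robot and the scene stay as the last step left them, time stands still between calls to the robot, and variables do not carry over. Pictures are saved under pics/ and viewed, at most 10 in all, crops included, and the job is handed in when it is done.

Besides the shell and the picture viewer there is one more tool, called as name([rows], argument=value, ...), one row to a line, values as JSON. step_arm: Moves the arm, as the interface text tells. Its arguments: {"type":"object","properties":{"targets":{"type":"array"},"fingers":{"type":"number"},"newtons":{"type":"number"}},"required":["targets"]}

```bash
mkdir -p pics; ls; python3 - <<'E'
from bench import r, vision
import cv2, pickle
for n in ("top","side"):
    s=vision.snapshot(n); cv2.imwrite(f"pics/{n}0.png",s["img"]); pickle.dump(s,open(f"{n}0.pkl","wb"))
    print(n,s["mtx"],s["D"],s["eye"],s["attitude"])
print(r.sense())
E
```

```text
pics
top [[601.18638398   0.         329.03956611]
 [  0.         601.18638398 235.56953428]
 [  0.           0.           1.        ]] [0.04033249 0.         0.         0.         0.        ] [4.99280444e+02 1.28573777e+00 1.42702514e+03] [  5.28593056   0.28429911 -90.14019358]
side [[522.40421038   0.         320.87082679]
 [  0.         522.40421038 240.51208925]
 [  0.           0.           1.        ]] [-0.13682767  0.          0.          0.          0.        ] [ 312.31401295 -732.21491195  931.49343306] [ 44.10873827   1.16287893 -23.80442541]
{'time': 0.1, 'joint_pos': array([ 6.13987560e+01,  7.51261834e+00,  8.53232724e+01,  4.71342754e-04,
        8.72623898e+01, -4.89170361e+00]), 'qd': array([ 0.00819626, -0.12511893, -0.14190293, -0.01127125, -0.13260961,
       -0.10290449]), 'joint_efforts': array([ 5.22422033e-04, -5.70948136e+01, -5.01945126e+01, -1.69192085e-04,
        8.00770096e-03,  1.12894227e-05]), 'tool_pos': array([241.00061124, 548.96333968, 252.3279229 ]), 'tcp_rot': array([-1.79902118e+02, -8.84968839e-03,  1.56290429e+02]), 'ft_force': array([-0.57255199,  0.27583032,  0.29265162]), 'wrist_torque': array([-0.01709569, -0.00426206, -0.00908181]), 'grip_force': 0.0, 'finger_gap': 85.09952069671408}
```

View pics/top0.png

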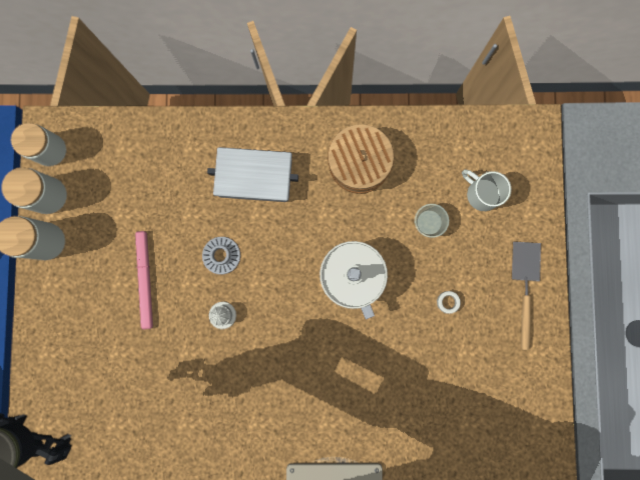

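View pics/side0.png

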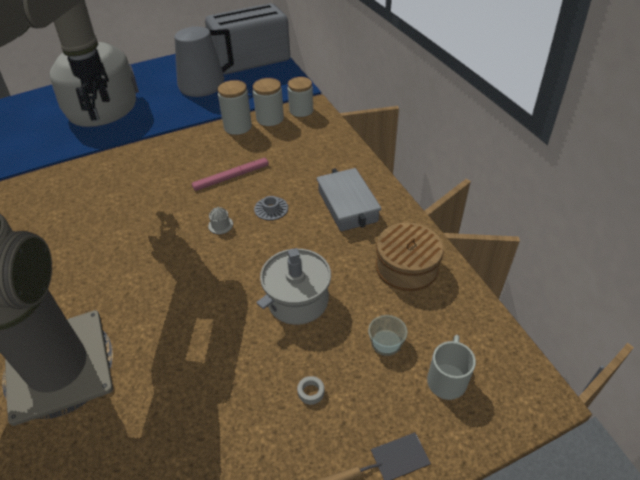

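The top view shows the spindle drive at (354,272), strainer at (221,256), reamer at (222,316) and spacer at (449,302). The gripper is at lower left. The side view shows the drive's top at (294,255), spacer at (311,390), reamer at (220,221) and strainer at (271,206).

```bash
cat > h.py <<'E'
import numpy as np, cv2, pickle
from scipy.spatial.transform import Rotation as Ro
def ray(s,uv):
    p=cv2.undistortPoints(np.array(uv,float).reshape(-1,1,2),s["mtx"],s["D"]).reshape(-1,2)
    d=np.c_[p[:,0],-p[:,1],-np.ones(len(p))]
    return np.array(s["eye"]),d@Ro.from_euler("xyz",s["attitude"],degrees=True).as_matrix().T
def plane(s,uv,z):
    e,d=ray(s,uv); return (e+d*((z-e[2])/d[:,2])[:,None])[:,:2]
def pix(s,P):
    R=Ro.from_euler("xyz",s["attitude"],degrees=True).as_matrix()
    q=(np.atleast_2d(P).astype(float)-s["eye"])@R; q=q*[1,-1,-1]
    return cv2.projectPoints(q,np.zeros(3),np.zeros(3),s["mtx"],np.array(s["D"]))[0].reshape(-1,2)
E
python3 - <<'E'
from h import *
t=pickle.load(open("top0.pkl","rb"));s=pickle.load(open("side0.pkl","rb"))
for n,a,b,z in(("spindle",(354,272),(294,255),157),("spacer",(449,302),(311,385),20),("reamer",(222,315),(219,212),58),("strainer",(221,256),(271,201),26)):
    print(n,plane(t,[a],z).round(1),plane(s,[b],z).round(1))
for n,uv,z in(("chop",[(141,233),(148,327)],18),("bento",[(212,149),(292,148),(290,200),(214,197)],53)): print(n,plane(t,uv,z).round())
E
```

```text
spindle [[539.5 -45.1]] [[535.5 -53.2]]
spacer [[ 473.9 -269.9]] [[ 477.7 -264.2]]
reamer [[446.6 249.8]] [[447.8 247.1]]
strainer [[581.8 260. ]] [[589.5 265.4]]
chop [[637. 450.]
 [418. 427.]]
bento [[829. 279.]
 [831.  93.]
 [709.  98.]
 [717. 273.]]
```

step_arm([
  [[20,-17,0,0,0,0],[50,-42,0,0,0,0],[82,-69,0,0,0,0],[114,-95,0,0,0,0],[146,-122,0,0,0,0],[178,-149,0,0,0,0],[210,-176,0,0,0,0],[242,-202,0,0,0,0],[274,-229,0,0,0,0],[306,-256,0,0,0,0],[332,-278,0,0,0,0],[343,-287,0,0,0,0]],
], fingers=-1)

```text
time: 1.1
tool_pos: [587.0, 258.4, 252.4]
tcp_rot: [-179.9, 0.0, 156.1]
ft_force: [0.3, 0.4, -0.9]
finger_gap: 85.4
grip_force: 0.0
```

```bash
python3 - <<'E'
from bench import r, vision
from h import *
s=vision.snapshot("wrist"); cv2.imwrite("pics/w1.png",s["img"]); pickle.dump(s,open("w1.pkl","wb"))
q=r.sense(); print(q["time"],q["tool_pos"],q["tcp_rot"],q["joint_pos"],q["ft_force"]); print(s["mtx"],s["D"],s["eye"],s["attitude"])
print(pix(s,[[584,262,26],[447,249,58]]))
E
```

```text
1.15 [587.40429693 257.9873016  252.27179653] [-1.79906451e+02  3.67983395e-02  1.56029787e+02] [ 19.18372483  13.94106542  78.09852842  -0.09347156  87.99754779
 -46.84273578] [-1.12788085 -2.18016629 -0.24329475]
[[410.56031628   0.         314.18505608]
 [  0.         410.56031628 235.37550094]
 [  0.           0.           1.        ]] [-0.00542082  0.          0.          0.          0.        ] [513.38666576 290.67734272 374.74121476] [-18.51627115   0.13010382  66.05628395]
[[317.9332852  190.81684911]
 [222.19823206  32.08985764]]
```

View pics/w1.png

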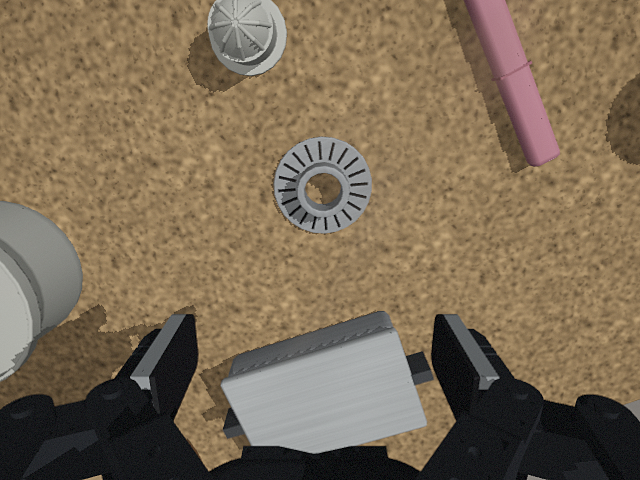

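The wrist view shows the strainer at (323,186), the reamer's tip at (237,25), and the open fingertips at about (180,330) and (455,330).

```bash
cat >> h.py <<'E'
from scipy.optimize import least_squares
def comp(s,uv,smax=60,vmin=0,close=3):
    hsv=cv2.cvtColor(s["img"],cv2.COLOR_BGR2HSV)
    m=((hsv[...,1]<smax)&(hsv[...,2]>vmin)).astype(np.uint8)
    m=cv2.morphologyEx(m,cv2.MORPH_CLOSE,np.ones((close,close)))
    m=cv2.morphologyEx(m,cv2.MORPH_OPEN,np.ones((3,3)))
    cs,_=cv2.findContours(m,cv2.RETR_EXTERNAL,cv2.CHAIN_APPROX_NONE)
    cs=[c for c in cs if cv2.contourArea(c)>60]
    return max(cs,key=lambda c:cv2.pointPolygonTest(c,(float(uv[0]),float(uv[1])),True))
def circ(s,c,z):
    P=plane(s,c.reshape(-1,2),z)
    f=lambda q:np.hypot(P[:,0]-q[0],P[:,1]-q[1])-q[2]
    o=least_squares(f,[*P.mean(0),30],loss="soft_l1",f_scale=.7)
    return o.x.round(2),np.std(f(o.x)).round(2),len(P)
E
python3 - <<'E'
from h import *
s=pickle.load(open("w1.pkl","rb"))
c=comp(s,(300,170),close=7);print(circ(s,c,3),cv2.boundingRect(c))
t=pickle.load(open("top0.pkl","rb"))
c=comp(t,(205,256),close=7);print(circ(t,c,3),cv2.boundingRect(c))
c=comp(s,(240,20),close=7);print(circ(s,c,5),cv2.boundingRect(c))
E
```

```text
(array([586.52, 265.47,  44.65]), np.float64(0.27), 275) (274, 137, 98, 97)
(array([585.47, 265.  ,  44.12]), np.float64(0.75), 105) (202, 237, 38, 37)
(array([445.64, 259.96,  31.3 ]), np.float64(2.28), 240) (207, 0, 80, 76)
```

step_arm([
  [[2,3,-30,0,0,0],[2,3,-70,0,0,0],[2,3,-110,0,0,0],[2,3,-140,0,0,0],[2,3,-158,0,0,0],[2,3,-163,0,0,0],[2,3,-163,0,0,0],[2,3,-163,0,0,0],[2,3,-163,0,0,0]],
])

```text
time: 1.9
tool_pos: [587.6, 266.2, 92.9]
tcp_rot: [179.8, 0.2, 156.3]
ft_force: [-0.1, -0.2, 0.7]
finger_gap: 85.4
grip_force: 0.0
```

```bash
python3 - <<'E'
from bench import r, vision
from h import *
s=vision.snapshot("wrist"); cv2.imwrite("pics/w2.png",s["img"]); pickle.dump(s,open("w2.pkl","wb"))
q=r.sense(); print(q["time"],q["tool_pos"],q["tcp_rot"],q["ft_force"]); print(s["eye"],s["attitude"])
uv=pix(s,[586,265,26])[0]; print(uv)
for k in(3,7): c=comp(s,uv,close=k);print(circ(s,c,3),cv2.boundingRect(c))
E
```

```text
1.95 [587.72929699 266.14641843  93.03053309] [1.79837996e+02 1.67702587e-01 1.56301841e+02] [ 0.9737729  -0.55222789  0.46113415]
[513.44074992 297.87948255 215.05350709] [-18.63913728  -0.10645364  66.28390577]
[311.63589216 265.58725943]
(array([586.71, 265.46,  44.95]), np.float64(0.19), 450) (231, 168, 165, 155)
(array([586.71, 265.46,  44.95]), np.float64(0.19), 450) (231, 168, 165, 155)
```

View pics/w2.png

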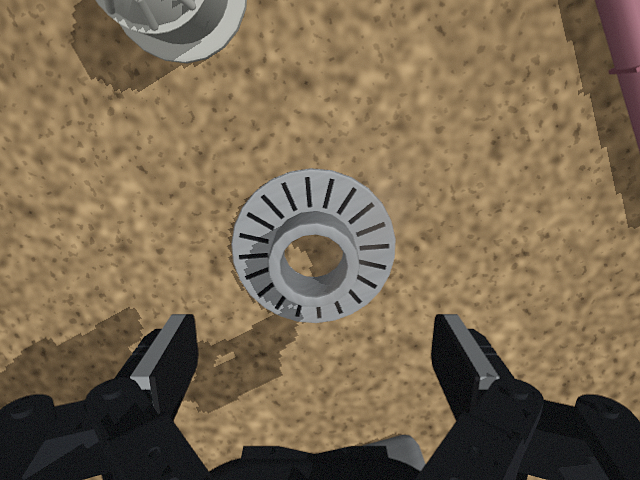

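The strainer is nearly centred between the fingers, with its centre at about (313,262). I'll descend and close.

step_arm([
  [[-1,-0.6,-25,0,0,0],[-1,-0.6,-45,0,0,0],[-1,-0.6,-56,0,0,0],[-1,-0.6,-60,0,0,0],[-1,-0.6,-60,0,0,0],[-1,-0.6,-60,0,0,0],[-1,-0.6,-60,0,0,0]],
])

```text
time: 2.53
tool_pos: [586.5, 265.2, 32.1]
tcp_rot: [179.9, 0.1, 156.3]
ft_force: [-0.1, 0.5, 0.2]
finger_gap: 85.4
grip_force: 0.0
```

step_arm([
  [[0,0,-1,0,0,0],[0,0,-1,0,0,0],[0,0,-1,0,0,0],[0,0,-1,0,0,0],[0,0,-1,0,0,0],[0,0,-1,0,0,0],[0,0,-1,0,0,0],[0,0,-1,0,0,0]],
], fingers=1, newtons=30)

```text
time: 3.2
tool_pos: [585.7, 265.0, 30.2]
tcp_rot: [180.0, 0.0, 156.3]
ft_force: [-2.1, -1.3, 5.6]
finger_gap: 44.8
grip_force: 30.9
```

step_arm([
  [[0,0,15,0,0,0],[0,0,45,0,0,0],[0,-10,82,0,0,0],[0,-25,118,0,0,0],[2,-48,150,0,0,0],[4,-75,180,0,0,0],[7,-108,203,0,0,0],[10,-145,218,0,0,0],[13,-184,225,0,0,0],[16,-223,225,0,0,0],[20,-262,225,0,0,0],[22,-298,225,0,0,0]],
])

```text
time: 4.2
tool_pos: [607.1, -35.4, 255.6]
tcp_rot: [180.0, 0.1, 156.3]
ft_force: [1.1, -0.7, -0.7]
finger_gap: 45.3
grip_force: 31.0
```

step_arm([
  [[3,-30,0,0,0,0],[4,-44,0,0,0,0],[4,-47,0,0,0,0],[4,-47,0,0,0,0],[4,-47,0,0,0,0],[4,-47,0,0,0,0]],
])

```text
time: 4.7
tool_pos: [611.2, -78.6, 254.4]
tcp_rot: [180.0, -0.0, 156.4]
ft_force: [-0.8, 0.1, -1.3]
finger_gap: 45.2
grip_force: 31.0
```

```bash
python3 - <<'E'
from bench import r, vision
from h import *
s=vision.snapshot("wrist"); cv2.imwrite("pics/w3.png",s["img"]); pickle.dump(s,open("w3.pkl","wb"))
q=r.sense(); print(q["time"],q["tool_pos"],q["tcp_rot"],q["ft_force"],q["finger_gap"]); print(s["eye"],s["attitude"])
print(pix(s,[538,-48,157])[0])
E
```

```text
4.75 [611.24461716 -78.57769194 254.41744007] [ 1.79980187e+02 -1.00018343e-02  1.56400262e+02] [ 0.19927669  0.12063496 -0.969016  ] 45.00547272651521
[537.45533898 -46.96655303 376.83353946] [-1.84726356e+01  1.80941801e-02  6.63564303e+01]
[312.89032934 100.19513784]
```

View pics/w3.png

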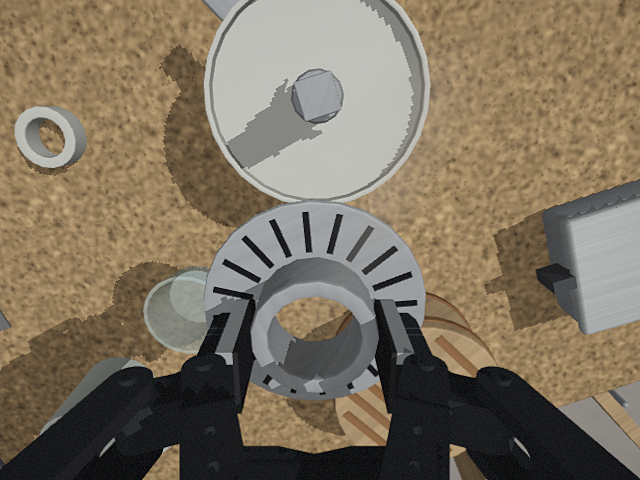

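The wrist view shows the drive at about (317,96), rotated slightly, inside the tray rim centred at about (317,87). The held strainer is at (315,300) with the collar between the pads.

```bash
cat >> h.py <<'E'
def edgecirc(s,ctr,z,R,tol=5,rowmax=480,its=3,lohi=(60,140)):
    g=cv2.cvtColor(s["img"],cv2.COLOR_BGR2GRAY); e=cv2.Canny(g,*lohi); v,u=np.nonzero(e[:rowmax])
    P=plane(s,np.c_[u,v],z); c=np.array(ctr,float)
    for t in [tol,tol*.5,tol*.3][:its]:
        Q=P[abs(np.hypot(*(P-c).T)-R)<t]
        f=lambda q:np.hypot(Q[:,0]-q[0],Q[:,1]-q[1])-R
        c=least_squares(f,c,loss="soft_l1",f_scale=.4).x
    return c.round(2),len(Q),np.std(f(c)).round(2)
E
python3 - <<'E'
from h import *
s=pickle.load(open("w3.pkl","rb"))
for R in(74.5,75): print("rim",edgecirc(s,(538,-48),89,R,rowmax=195))
print("sleeve",edgecirc(s,(538,-48),134,15,tol=3,rowmax=195,lohi=(25,70)))
print("flange",edgecirc(s,(611,-78.6),228,45),"hole",edgecirc(s,(611,-78.6),250.2,16.5), "collar",edgecirc(s,(611,-78.6),250.2,23))
cv2.imwrite("pics/c3.png",cv2.resize(s["img"][55:140,265:375],None,fx=6,fy=6,interpolation=cv2.INTER_CUBIC))
E
```

```text
rim (array([537.12, -45.29]), 559, np.float64(0.34))
rim (array([536.99, -45.22]), 572, np.float64(0.38))
sleeve (array([537.16, -45.51]), 197, np.float64(0.4))
flange (array([611.65, -79.37]), 1061, np.float64(0.76)) hole (array([612.42, -79.88]), 382, np.float64(0.66)) collar (array([612.28, -79.76]), 470, np.float64(0.54))
```

View pics/c3.png

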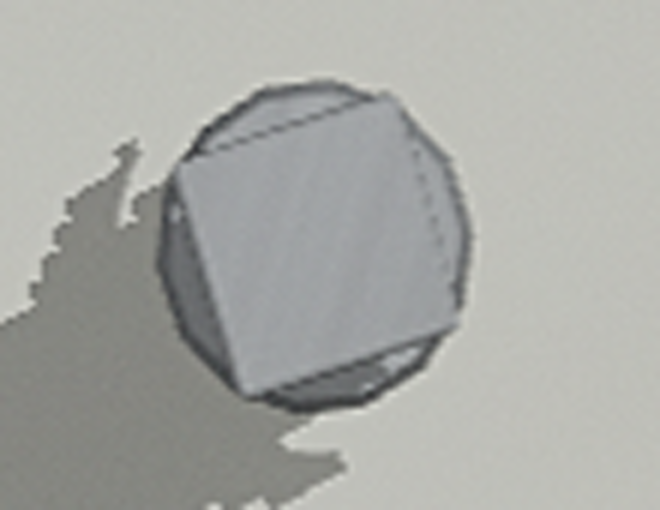

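The drive is a clear square with crop corners (180,160), (390,95), (460,325) and (245,393).

step_arm([
  [[-15,7,0,0,0,0],[-45,21,0,0,0,0],[-66,30,-5,0,0,0],[-74.8,34.1,-20,0,0,0],[-74.8,34.1,-38,0,0,0],[-74.8,34.1,-50,0,0,0],[-74.8,34.1,-56,0,0,0],[-74.8,34.1,-56,0,0,0],[-74.8,34.1,-56,0,0,0],[-74.8,34.1,-56,0,0,0]],
])

```text
time: 5.58
tool_pos: [537.2, -46.2, 199.2]
tcp_rot: [180.0, 0.1, 156.3]
ft_force: [0.1, 0.5, -0.6]
finger_gap: 45.1
grip_force: 31.0
```

```bash
python3 - <<'E'
from bench import r, vision
from h import *
s=pickle.load(open("w3.pkl","rb"))
c=np.array([(180,160),(390,95),(460,325),(245,393)])/6+[264.6,54.6]
P=plane(s,c,157);d=np.diff(np.r_[P,P[:1]],axis=0);print(P.mean(0),np.hypot(*d.T),np.degrees(np.arctan2(d[:,1],d[:,0]))%90)
q=r.sense(); print(q["time"],q["tool_pos"],q["tcp_rot"],q["ft_force"],q["finger_gap"])
s=vision.snapshot("wrist"); cv2.imwrite("pics/w4.png",s["img"]); pickle.dump(s,open("w4.pkl","wb"))
x,y,z=q["tool_pos"]
print("rim",edgecirc(s,(537.1,-45.4),89,75,rowmax=480))
print("flange",edgecirc(s,(x,y),z-26.2,45),"hole",edgecirc(s,(x,y),z-4.2,16.5), "collar",edgecirc(s,(x,y),z-4.2,23))
E
```

```text
[536.88041093 -44.82696507] [18.22704958 19.29096699 19.21985676 19.5448096 ] [82.48227736 85.06817153 83.29647997 82.12898397]
5.5833 [537.18330013 -46.21453625 199.23901606] [1.79986605e+02 6.76135833e-02 1.56296755e+02] [ 0.12884325  0.52034842 -0.55126213] 45.09801580279866
rim (array([537.57, -45.41]), 706, np.float64(0.47))
flange (array([537.82, -46.94]), 966, np.float64(0.57)) hole (array([538.  , -47.18]), 379, np.float64(0.52)) collar (array([538.24, -47.36]), 477, np.float64(0.55))
```

View pics/w4.png

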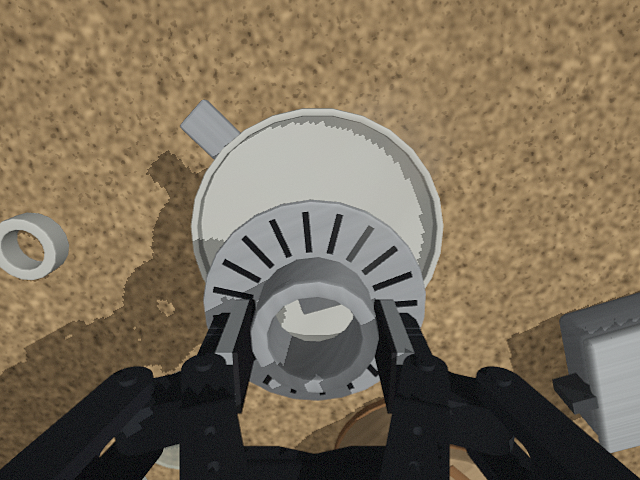

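step_arm([
  [[-0.8,1.8,0,0,0,0],[-0.8,1.8,-5,0,0,0],[-0.8,1.8,-9,0,0,0],[-0.8,1.8,-12,0,0,0],[-0.8,1.8,-15,0,0,0],[-0.8,1.8,-18,0,0,0]],
])

```text
time: 6.13
tool_pos: [535.4, -44.3, 179.7]
tcp_rot: [-180.0, -0.0, 156.3]
ft_force: [0.0, 0.4, -0.9]
finger_gap: 45.1
grip_force: 31.0
```

step_arm([
  [[0.8,0,0,0,0,0],[0.8,0,-4,0,0,0],[0.8,0,-8,0,0,0],[0.8,0,-11,0,0,0],[0.8,0,-14,0,0,0],[0.8,0,-17,0,0,0],[0.8,0,-20,0,0,0]],
])

```text
time: 6.72
tool_pos: [536.4, -44.3, 160.0]
tcp_rot: [-180.0, -0.0, 156.3]
ft_force: [-0.5, 0.4, -0.2]
finger_gap: 45.4
grip_force: 31.0
```

Past the sleeve top without force. Continue to the collar (TCP about 125).

step_arm([
  [[0,0,-6,0,0,0],[0,0,-14,0,0,0],[0,0,-21,0,0,0],[0,0,-26,0,0,0],[0,0,-29,0,0,0],[0,0,-31,0,0,0],[0,0,-32,0,0,0]],
])

```text
time: 7.3
tool_pos: [536.3, -44.3, 127.9]
tcp_rot: [-180.0, -0.0, 156.3]
ft_force: [-0.3, -0.1, -0.5]
finger_gap: 45.0
grip_force: 31.0
```

step_arm([
  [[0,0,-1,0,0,0],[0,0,-2,0,0,0],[0,0,-3,0,0,0],[0,0,-3,0,0,0]],
])

```text
time: 7.63
tool_pos: [536.5, -44.3, 125.3]
tcp_rot: [180.0, 0.0, 156.3]
ft_force: [-0.2, 0.3, -1.2]
finger_gap: 45.3
grip_force: 31.0
```

step_arm([
  [[0,0,-0.7,0,0,0],[0,0,-0.7,0,0,0],[0,0,-0.7,0,0,0]],
])

```text
time: 7.88
tool_pos: [536.6, -44.4, 125.1]
tcp_rot: [180.0, 0.0, 156.3]
ft_force: [-2.0, -0.1, 4.2]
finger_gap: 45.4
grip_force: 31.4
```

step_arm([
  [[0,0,0.3,0,0,0],[0,0,0.3,0,0,0],[0,0,0.3,0,0,0],[0,0,0.3,0,0,0],[0,0,0.3,0,0,0],[0,0,0.3,0,0,0],[0,0,10,0,0,0],[0,0,35,0,0,0],[0,0,70,0,0,0],[0,0,105,0,0,0],[0,0,125,0,0,0],[0,0,130,0,0,0]],
], fingers=-1)

```text
time: 8.88
tool_pos: [538.7, -44.7, 261.0]
tcp_rot: [179.9, 0.5, 156.3]
ft_force: [1.1, -0.6, -0.1]
finger_gap: 85.0
grip_force: 0.0
```

```bash
python3 - <<'E'
from bench import r, vision
from h import *
q=r.sense(); print(q["time"],q["tool_pos"],q["joint_pos"],q["ft_force"],q["finger_gap"])
s=vision.snapshot("wrist"); cv2.imwrite("pics/w5.png",s["img"]); pickle.dump(s,open("w5.pkl","wb"))
print("rim",edgecirc(s,(537.1,-45.4),89,75))
for h in(99,95,107): print("flange",h,edgecirc(s,(537,-45.4),h,45))
print("coll",edgecirc(s,(537,-45.4),121,23))
t=pickle.load(open("top0.pkl","rb"))
print("spacer",circ(t,comp(t,(442,302),close=9),15))
E
```

```text
8.8833 [538.66882492 -44.69568868 260.99135086] [-1.01792749e+01 -2.39911844e+00  9.46302813e+01  1.01968756e-03
  8.72745447e+01 -7.64725309e+01] [ 1.09263488 -0.58288391 -0.08022221] 84.96419519060981
rim (array([537.39, -45.43]), 757, np.float64(0.41))
flange 99 (array([536.79, -45.  ]), 477, np.float64(0.47))
flange 95 (array([537.82, -45.37]), 470, np.float64(0.45))
flange 107 (array([535.05, -45.81]), 271, np.float64(0.59))
coll (array([537.56, -45.47]), 218, np.float64(0.67))
spacer (array([ 474.17, -269.35,   25.89]), np.float64(0.83), 65)
```

step_arm([
  [[-8,-28,0,0,0,0],[-19,-66,0,0,0,0],[-30,-105,0,0,0,0],[-41,-144,-10,0,0,0],[-51,-180,-30,0,0,0],[-59,-207,-60,0,0,0],[-63,-221,-90,0,0,0],[-64,-225,-118,0,0,0],[-64,-225,-130,0,0,0],[-64,-225,-130,0,0,0],[-64,-225,-130,0,0,0],[-64,-225,-130,0,0,0]],
])

```text
time: 9.93
tool_pos: [473.6, -269.2, 126.4]
tcp_rot: [-180.0, 0.1, 156.3]
ft_force: [0.8, 0.7, -0.0]
finger_gap: 85.5
grip_force: 0.0
```

```bash
python3 - <<'E'
from bench import r, vision
from h import *
q=r.sense(); print(q["time"],q["tool_pos"],q["joint_pos"],q["ft_force"],q["finger_gap"])
s=vision.snapshot("wrist"); cv2.imwrite("pics/w6.png",s["img"]); pickle.dump(s,open("w6.pkl","wb"))
c=(474.2,-269.4);print(pix(s,[*c,20]))
print("outer top",edgecirc(s,c,20,26),"hole",edgecirc(s,c,20,16.5),"outer bot",edgecirc(s,c,0,26))
E
```

```text
9.9333 [ 473.604793   -269.21876861  126.37353645] [-3.50129268e+01  4.47059549e+00  1.02103894e+02  6.94709339e-03
  7.32991543e+01 -1.01364621e+02] [ 0.77343837  0.68688737 -0.01998693] 85.4776745719071
[[315.51420916 242.13530612]]
outer top (array([ 474.94, -269.18]), 311, np.float64(0.31)) hole (array([ 474.94, -269.11]), 222, np.float64(0.43)) outer bot (array([ 474.07, -269.65]), 143, np.float64(0.79))
```

View pics/w6.png

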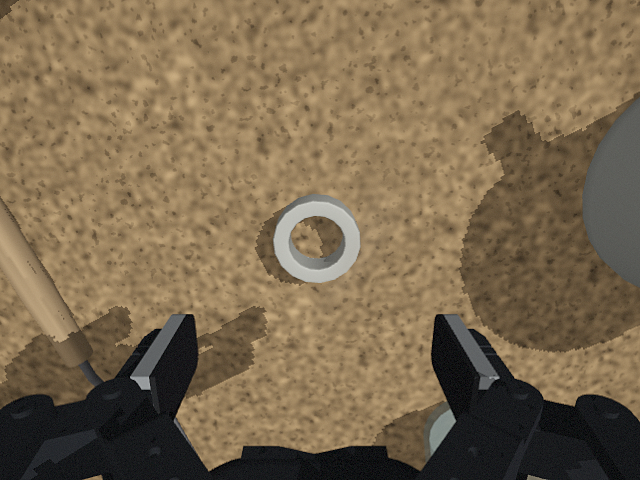

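The spacer is centred at about (317,240), with the fingers clear of everything.

step_arm([
  [[1.3,0,-25,0,0,0],[1.3,0,-60,0,0,0],[1.3,0,-85,0,0,0],[1.3,0,-96,0,0,0],[1.3,0,-99,0,0,0],[1.3,0,-99,0,0,0],[1.3,0,-99,0,0,0],[1.3,0,-99,0,0,0]],
])

```text
time: 10.65
tool_pos: [475.4, -270.4, 28.0]
tcp_rot: [-180.0, 0.2, 156.3]
ft_force: [-0.7, -0.8, 0.3]
finger_gap: 85.3
grip_force: 0.0
```

step_arm([
  [[0,0,0,0,0,0],[0,0,0,0,0,0],[0,0,0,0,0,0],[0,0,0,0,0,0],[0,0,0,0,0,0],[0,0,0,0,0,0],[0,0,0,0,0,0],[0,0,0,0,0,0]],
], fingers=1, newtons=30)

```text
time: 11.32
tool_pos: [474.3, -269.8, 26.8]
tcp_rot: [-180.0, 0.1, 156.3]
ft_force: [-1.7, 2.3, 7.2]
finger_gap: 51.0
grip_force: 30.1
```

step_arm([
  [[0,0,15,0,0,0],[0,0,50,0,0,0],[0,0,90,0,0,0],[0,5,130,0,0,0],[6,22,163,0,0,0],[15,53,182,0,0,0],[25,91,189,0,0,0],[35,129,190,0,0,0],[45,165,190,0,0,0],[54,196,190,0,0,0],[60,216,190,0,0,0],[62,224,190,0,0,0]],
])

```text
time: 12.32
tool_pos: [536.2, -42.3, 215.8]
tcp_rot: [179.9, 0.0, 156.5]
ft_force: [0.4, -0.1, -1.1]
finger_gap: 50.6
grip_force: 31.5
```

step_arm([
  [[0,0,0,0,0,0],[0,0,0,0,0,0],[0,0,0,0,0,0],[0,0,0,0,0,0]],
])

```text
time: 12.65
tool_pos: [535.5, -46.7, 215.5]
tcp_rot: [-180.0, -0.0, 156.2]
ft_force: [-0.4, 0.6, 0.4]
finger_gap: 50.6
grip_force: 31.5
```

```bash
python3 - <<'E'
from bench import r, vision
from h import *
q=r.sense(); print(q["time"],q["tool_pos"],q["tcp_rot"],q["ft_force"],q["finger_gap"])
s=vision.snapshot("wrist"); cv2.imwrite("pics/w7.png",s["img"]); pickle.dump(s,open("w7.pkl","wb"))
x,y,z=q["tool_pos"];
for dz in(-6.8,-5.8): print("outer top",edgecirc(s,(x,y),z+dz,26),"hole",edgecirc(s,(x,y),z+dz,16.5))
print("rim",edgecirc(s,(537.1,-45.4),89,75),"flange",edgecirc(s,(537.1,-45.4),99,45))
E
```

```text
12.65 [535.45969763 -46.71389805 215.54143443] [-1.79977526e+02 -5.05819586e-03  1.56193596e+02] [-0.4023662   0.55454806  0.38019131] 50.58321773181302
outer top (array([536.23, -47.73]), 593, np.float64(0.67)) hole (array([536.14, -47.68]), 383, np.float64(0.6))
outer top (array([535.88, -47.59]), 603, np.float64(0.71)) hole (array([535.49, -47.4 ]), 375, np.float64(0.54))
rim (array([537.45, -45.41]), 801, np.float64(0.46)) flange (array([537.02, -45.09]), 522, np.float64(0.55))
```

View pics/w7.png

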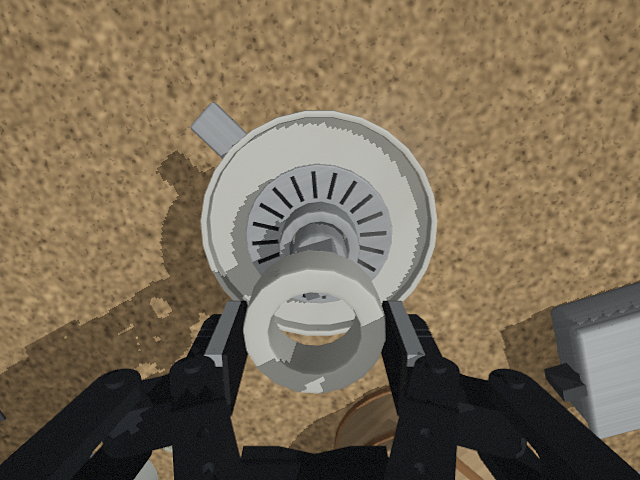

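The strainer is seated in the tray around (318,230), and the spacer is held level at (315,325). Now lower.

step_arm([
  [[1,2.3,-6,0,0,0],[1,2.3,-15,0,0,0],[1,2.3,-22,0,0,0],[1,2.3,-27,0,0,0],[1,2.3,-28,0,0,0],[1,2.3,-28,0,0,0]],
])

```text
time: 13.2
tool_pos: [536.2, -43.0, 186.5]
tcp_rot: [-180.0, -0.1, 156.3]
ft_force: [0.7, 0.9, -0.3]
finger_gap: 50.8
grip_force: 31.5
```

step_arm([
  [[0.2,-1.2,0,0,0,0],[0.2,-1.2,-2,0,0,0],[0.2,-1.2,-4,0,0,0],[0.2,-1.2,-7,0,0,0],[0.2,-1.2,-10,0,0,0],[0.2,-1.2,-13,0,0,0],[0.2,-1.2,-16,0,0,0],[0.2,-1.2,-19,0,0,0],[0.2,-1.2,-21,0,0,0]],
])

```text
time: 13.95
tool_pos: [536.7, -44.2, 166.0]
tcp_rot: [-180.0, -0.0, 156.3]
ft_force: [-0.2, 0.4, 0.1]
finger_gap: 51.0
grip_force: 31.5
```

step_arm([
  [[-0.2,-0.2,-2,0,0,0],[-0.2,-0.2,-4,0,0,0],[-0.2,-0.2,-6,0,0,0],[-0.2,-0.2,-8,0,0,0],[-0.2,-0.2,-11,0,0,0],[-0.2,-0.2,-14,0,0,0],[-0.2,-0.2,-16,0,0,0]],
])

```text
time: 14.53
tool_pos: [536.6, -44.4, 150.1]
tcp_rot: [-180.0, -0.0, 156.3]
ft_force: [-0.6, 0.3, 0.1]
finger_gap: 51.0
grip_force: 31.5
```

step_arm([
  [[0,0,-0.7,0,0,0],[0,0,-1.4,0,0,0],[0,0,-2,0,0,0],[0,0,-2,0,0,0]],
])

```text
time: 14.87
tool_pos: [536.8, -44.4, 148.6]
tcp_rot: [180.0, 0.0, 156.3]
ft_force: [-0.2, -0.3, -0.1]
finger_gap: 50.7
grip_force: 31.5
```

step_arm([
  [[0,0,-0.5,0,0,0],[0,0,-0.8,0,0,0],[0,0,-0.8,0,0,0],[0,0,-0.8,0,0,0]],
])

```text
time: 15.2
tool_pos: [536.8, -44.5, 147.9]
tcp_rot: [180.0, 0.0, 156.3]
ft_force: [-0.5, -0.2, 0.8]
finger_gap: 51.1
grip_force: 31.6
```

step_arm([
  [[0,0,-0.3,0,0,0],[0,0,-0.3,0,0,0],[0,0,-0.3,0,0,0],[0,0,-0.3,0,0,0],[0,0,-0.3,0,0,0],[0,0,-0.3,0,0,0],[0,0,10,0,0,0],[0,0,35,0,0,0],[0,0,70,0,0,0],[0,0,95,0,0,0],[0,0,105,0,0,0],[0,0,107,0,0,0]],
], fingers=-1)

```text
time: 16.2
tool_pos: [538.4, -44.7, 258.8]
tcp_rot: [179.9, 0.3, 156.3]
ft_force: [0.0, 0.7, 0.9]
finger_gap: 85.4
grip_force: 0.0
```

```bash
python3 - <<'E'
from bench import r, vision
from h import *
q=r.sense(); print(q["time"],q["tool_pos"],q["tcp_rot"],q["ft_force"],q["finger_gap"])
s=vision.snapshot("wrist"); cv2.imwrite("pics/w8.png",s["img"]); pickle.dump(s,open("w8.pkl","wb"))
c=(537.3,-45.4)
print("spacer",edgecirc(s,c,141,26),edgecirc(s,c,141,16.5),"rim",edgecirc(s,c,89,75))
E
```

```text
16.2 [538.38172675 -44.69275032 258.82702655] [179.91701849   0.34170493 156.29435723] [0.04060863 0.69845762 0.92119223] 85.38252617977022
spacer (array([537.2 , -45.22]), 369, np.float64(0.66)) (array([537.36, -45.41]), 227, np.float64(0.8)) rim (array([537.42, -45.44]), 771, np.float64(0.41))
```

step_arm([
  [[-6,20,0,0,0,0],[-16,52,0,0,0,0],[-27,89,0,0,0,0],[-38,126,0,0,0,0],[-50,163,0,0,0,0],[-61,200,-5,0,0,0],[-72,235,-20,0,0,0],[-82,266,-45,0,0,0],[-89,287,-70,0,0,0],[-91,294,-88,0,0,0],[-91,294,-95,0,0,0],[-91,294,-95,0,0,0]],
])

```text
time: 17.25
tool_pos: [443.2, 248.7, 155.9]
tcp_rot: [-179.7, -0.3, 156.4]
ft_force: [-0.9, -0.9, -0.2]
finger_gap: 85.2
grip_force: 0.0
```

step_arm([
  [[0,0,0,0,0,0],[0,0,0,0,0,0],[0,0,0,0,0,0]],
])

```text
time: 17.5
tool_pos: [447.0, 249.1, 161.3]
tcp_rot: [179.9, 0.1, 156.2]
ft_force: [-0.2, -1.1, 0.5]
finger_gap: 85.6
grip_force: 0.0
```

```bash
python3 - <<'E'
from bench import r, vision
from h import *
q=r.sense(); print(q["time"],q["tool_pos"],q["tcp_rot"],q["ft_force"],q["finger_gap"],q["joint_pos"])
s=vision.snapshot("wrist"); cv2.imwrite("pics/w9.png",s["img"]); pickle.dump(s,open("w9.pkl","wb"))
print(pix(s,[447,249,58]))
for c in((447,249),(446,254)):print("flange",edgecirc(s,c,4,32,tol=6),"barrel",edgecirc(s,c,39,24,tol=4))
E
```

```text
17.5 [447.0360122  249.07893053 161.32887993] [1.79902680e+02 1.01598319e-01 1.56208038e+02] [-0.16444697 -1.06321667  0.51281621] 85.55876613359614 [ 2.33892030e+01 -2.74372013e+00  1.05540985e+02 -8.59466448e-03
  7.70622958e+01 -4.28170068e+01]
[[314.93747905 242.95244957]]
flange (array([447.28, 251.1 ]), 234, np.float64(1.04)) barrel (array([446.58, 249.75]), 125, np.float64(0.67))
flange (array([446.82, 256.5 ]), 215, np.float64(0.97)) barrel (array([446.39, 254.8 ]), 140, np.float64(0.69))
```

View pics/w9.png

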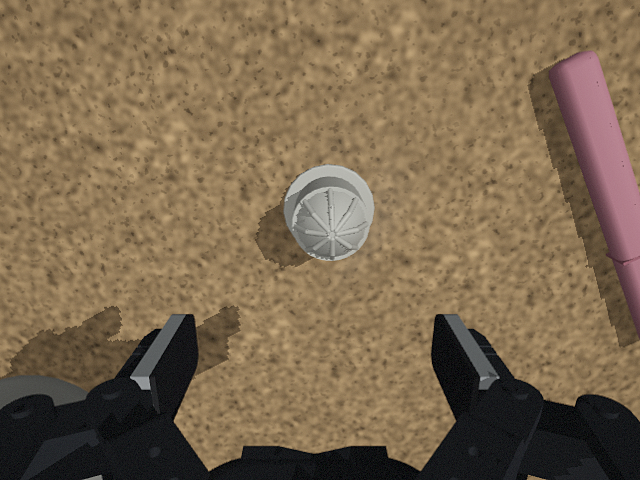

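The reamer's tip is at (332,235), and its foot flange spans columns 285–374 with its upper edge at row 166.

```bash
python3 - <<'E'
from h import *
s=pickle.load(open("w9.pkl","rb"))
print("tip",plane(s,[(332,235)],57.5))
c=comp(s,(332,200),close=5).reshape(-1,2)
print(cv2.boundingRect(c))
for z in(3,5):
    print(circ(s,c[c[:,1]<212],z))
print("barrel-low", circ(s,c[c[:,1]>235],39))
for g in((449,254),(451,256)): print(edgecirc(s,g,5,32,rowmax=212))
E
```

```text
tip [[446.68202403 259.97049829]]
(283, 164, 92, 97)
(array([445.8 , 260.14,  31.76]), np.float64(0.25), 134)
(array([445.28, 260.29,  31.53]), np.float64(0.25), 134)
barrel-low (array([445.75, 260.2 ,  24.06]), np.float64(0.21), 83)
(array([449.42, 252.67]), 120, np.float64(0.67))
(array([449.88, 252.81]), 115, np.float64(0.66))
```

step_arm([
  [[-1.2,11.1,0,0,0,0],[-1.2,11.1,-15,0,0,0],[-1.2,11.1,-45,0,0,0],[-1.2,11.1,-80,0,0,0],[-1.2,11.1,-110,0,0,0],[-1.2,11.1,-125,0,0,0],[-1.2,11.1,-129,0,0,0],[-1.2,11.1,-129,0,0,0],[-1.2,11.1,-129,0,0,0],[-1.2,11.1,-129,0,0,0]],
])

```text
time: 18.38
tool_pos: [446.1, 261.6, 32.9]
tcp_rot: [179.8, 0.1, 156.3]
ft_force: [-0.3, -0.6, 1.2]
finger_gap: 85.7
grip_force: 0.0
```

step_arm([
  [[0,-0.7,-1,0,0,0],[0,-0.7,-1,0,0,0],[0,-0.7,-1,0,0,0],[0,-0.7,-1,0,0,0],[0,-0.7,-1,0,0,0],[0,-0.7,-1,0,0,0],[0,-0.7,-1,0,0,0],[0,-0.7,-1,0,0,0]],
], fingers=1, newtons=40)

```text
time: 19.05
tool_pos: [445.1, 260.2, 30.8]
tcp_rot: [179.9, 0.0, 156.3]
ft_force: [-1.7, -0.8, 5.6]
finger_gap: 47.0
grip_force: 40.4
```

step_arm([
  [[0,0,12,0,0,0],[0,0,45,0,0,0],[3,-10,82,0,0,0],[9,-32,115,0,0,0],[19,-63,142,0,0,0],[30,-98,164,0,0,0],[41,-135,178,0,0,0],[52,-173,184,0,0,0],[63,-211,185,0,0,0],[74,-248,185,0,0,0],[84,-280,185,0,0,0],[90,-299,185,0,0,0]],
])

```text
time: 20.05
tool_pos: [534.9, -42.6, 215.9]
tcp_rot: [-180.0, 0.1, 156.2]
ft_force: [-0.3, 0.0, -0.7]
finger_gap: 46.7
grip_force: 41.4
```

step_arm([
  [[1.5,-5,0,0,0,0],[1.5,-5.5,0,0,0,0],[1.5,-5.5,0,0,0,0],[1.5,-5.5,0,0,0,0],[1.5,-5.5,0,0,0,0],[1.5,-5.5,0,0,0,0]],
])

```text
time: 20.55
tool_pos: [535.9, -43.3, 214.9]
tcp_rot: [180.0, -0.0, 156.4]
ft_force: [-0.4, 0.1, -0.3]
finger_gap: 46.8
grip_force: 41.4
```

```bash
python3 - <<'E'
from bench import r, vision
from h import *
q=r.sense(); print(q["time"],q["tool_pos"],q["tcp_rot"],q["ft_force"],q["finger_gap"],q["joint_pos"][5])
s=vision.snapshot("wrist"); cv2.imwrite("pics/w10.png",s["img"]); pickle.dump(s,open("w10.pkl","wb"))
x,y,z=q["tool_pos"]; c=(x+.7,y-1)
print("flange", [edgecirc(s,c,z-30.8+5,32,tol=4,rowmax=rm) for rm in(250,300,330)])
print("rim",edgecirc(s,(537.3,-45.4),89,75),"spacer",edgecirc(s,(537.3,-45.4),141,26,rowmax=250))
E
```

```text
20.55 [535.85770105 -43.31468791 214.8811769 ] [ 1.79990441e+02 -4.31190206e-03  1.56389584e+02] [-0.40634429  0.05458236 -0.34907994] 46.81159358782995 -76.4837435187947
flange [(array([535.95, -44.4 ]), 213, np.float64(0.67)), (array([536.48, -44.03]), 405, np.float64(0.62)), (array([536.49, -43.89]), 442, np.float64(0.63))]
rim (array([537.57, -45.44]), 734, np.float64(0.46)) spacer (array([537.51, -45.37]), 157, np.float64(0.46))
```

step_arm([
  [[0.9,-1.3,-5,0,0,0],[0.9,-1.3,-12,0,0,0],[0.9,-1.3,-18,0,0,0],[0.9,-1.3,-22,0,0,0],[0.9,-1.3,-24,0,0,0],[0.9,-1.3,-25,0,0,0],[0.9,-1.3,-25,0,0,0],[0.9,-1.3,-25,0,0,0]],
])

```text
time: 21.27
tool_pos: [537.0, -45.9, 189.9]
tcp_rot: [180.0, 0.0, 156.3]
ft_force: [0.4, 0.1, -0.3]
finger_gap: 46.6
grip_force: 41.4
```

step_arm([
  [[-0.2,1,-0.5,0,0,0],[-0.2,1,-1,0,0,0],[-0.2,1,-1.5,0,0,0],[-0.2,1,-2,0,0,0],[-0.2,1,-2.5,0,0,0],[-0.2,1,-2.5,0,0,0]],
])

```text
time: 21.77
tool_pos: [537.0, -44.9, 187.7]
tcp_rot: [180.0, 0.0, 156.3]
ft_force: [-0.5, 0.6, 2.2]
finger_gap: 46.9
grip_force: 41.6
```

step_arm([
  [[0,0,-1,0,0,0],[0,0,-1.8,0,0,0],[0,0,-1.8,0,0,-0.04],[0,0,-1.8,0,0,-0.08],[0,0,-1.8,0,0,-0.12],[0,0,-1.8,0,0,-0.16],[0,0,-1.8,0,0,-0.2],[0,0,-1.8,0,0,-0.24],[0,0,-1.8,0,0,-0.28],[0,0,-1.8,0,0,-0.32]],
])

```text
time: 22.6
tool_pos: [537.3, -45.0, 186.2]
tcp_rot: [180.0, 0.1, 137.8]
ft_force: [-0.1, -0.5, 5.8]
finger_gap: 46.7
grip_force: 41.8
```

step_arm([
  [[-0.3,0.2,0,0,0,-0.04],[-0.3,0.2,0,0,0,-0.08],[-0.3,0.2,0,0,0,-0.12],[-0.3,0.2,0,0,0,-0.16],[-0.3,0.2,0,0,0,-0.2]],
])

```text
time: 23.02
tool_pos: [537.0, -44.8, 186.2]
tcp_rot: [179.9, 0.1, 126.4]
ft_force: [-0.7, -0.0, 5.0]
finger_gap: 47.1
grip_force: 41.8
```

step_arm([
  [[0,0,0,0,0,-0.04],[0,0,0,0,0,-0.08],[0,0,0,0,0,-0.12],[0,0,0,0,0,-0.16],[0,0,0,0,0,-0.2]],
])

```text
time: 23.43
tool_pos: [537.1, -44.8, 186.3]
tcp_rot: [179.9, 0.1, 114.9]
ft_force: [-0.5, 0.0, 4.2]
finger_gap: 47.2
grip_force: 41.8
```

step_arm([
  [[0,0,-0.3,0,0,-0.04],[0,0,-0.5,0,0,-0.08],[0,0,-0.5,0,0,-0.12],[0,0,-0.5,0,0,-0.16],[0,0,-0.5,0,0,-0.2]],
])

```text
time: 23.85
tool_pos: [537.1, -44.8, 185.9]
tcp_rot: [179.9, 0.0, 103.5]
ft_force: [-0.1, -0.7, 5.6]
finger_gap: 46.8
grip_force: 41.9
```

step_arm([
  [[0,0,0,0,0,-0.04],[0,0,0,0,0,-0.08],[0,0,0,0,0,-0.12],[0,0,0,0,0,-0.16],[0,0,0,0,0,-0.2]],
])

```text
time: 24.27
tool_pos: [537.1, -44.9, 185.9]
tcp_rot: [179.9, 0.0, 92.0]
ft_force: [-0.4, -0.1, 5.0]
finger_gap: 46.7
grip_force: 41.9
```

```bash
python3 - <<'E'
from bench import r
q=r.sense(); print(q["time"],q["tool_pos"],q["ft_force"],q["wrist_torque"],q["joint_pos"])
E
```

```text
24.2667 [537.1197865  -44.85568223 185.8536336 ] [-0.38822573 -0.06700119  4.97658577] [-0.15051617 -0.01275216  0.05192785] [-1.02171103e+01  3.29518811e-01  9.98614397e+01 -1.20295761e-02
  7.96977694e+01 -1.22202767e+01]
```

step_arm([
  [[0,0,0,0,0,-0.04],[0,0,0,0,0,-0.08],[0,0,0,0,0,-0.12],[0,0,0,0,0,-0.16],[0,0,0,0,0,-0.2]],
])

```text
time: 24.68
tool_pos: [536.4, -44.7, 184.8]
tcp_rot: [-180.0, 0.0, 80.5]
ft_force: [0.2, -0.1, -1.9]
finger_gap: 46.8
grip_force: 41.6
```

The force dropped to zero, so the drive has entered. Lower.

step_arm([
  [[0,0,-1,0,0,0],[0,0,-2,0,0,0],[0,0,-3,0,0,0],[0,0,-4,0,0,0]],
])

```text
time: 25.02
tool_pos: [536.3, -44.6, 180.5]
tcp_rot: [-180.0, -0.0, 80.7]
ft_force: [0.1, 0.2, -0.1]
finger_gap: 46.9
grip_force: 41.6
```

step_arm([
  [[0,0,-1.5,0,0,0],[0,0,-3,0,0,0],[0,0,-4.5,0,0,0],[0,0,-6,0,0,0],[0,0,-7,0,0,0],[0,0,-7.5,0,0,0]],
])

```text
time: 25.52
tool_pos: [536.3, -44.6, 173.2]
tcp_rot: [-180.0, 0.0, 80.7]
ft_force: [0.0, -0.3, -0.9]
finger_gap: 46.9
grip_force: 41.6
```

step_arm([
  [[0,0,-0.6,0,0,0],[0,0,-1.2,0,0,0],[0,0,-1.5,0,0,0],[0,0,-1.5,0,0,0]],
])

```text
time: 25.85
tool_pos: [536.4, -44.6, 172.0]
tcp_rot: [-180.0, 0.0, 80.7]
ft_force: [0.1, 0.8, -1.1]
finger_gap: 47.0
grip_force: 41.6
```

step_arm([
  [[0,0,-0.4,0,0,0],[0,0,-0.6,0,0,0],[0,0,-0.6,0,0,0],[0,0,-0.6,0,0,0]],
])

```text
time: 26.18
tool_pos: [536.5, -44.6, 171.8]
tcp_rot: [180.0, -0.0, 80.7]
ft_force: [-2.9, 0.4, 3.5]
finger_gap: 46.7
grip_force: 41.8
```

Seated on the spacer with light force. Release and rise.

step_arm([
  [[0,0,0.2,0,0,0],[0,0,0.2,0,0,0],[0,0,0.2,0,0,0],[0,0,0.2,0,0,0],[0,0,0.2,0,0,0],[0,0,0.2,0,0,0],[0,0,8,0,0,0],[0,0,25,0,0,0],[0,0,50,0,0,0],[0,0,75,0,0,0],[0,0,90,0,0,0],[0,0,95,0,0,0]],
], fingers=-1)

```text
time: 27.18
tool_pos: [537.9, -44.9, 270.7]
tcp_rot: [179.7, 0.0, 80.7]
ft_force: [0.1, 0.3, 1.6]
finger_gap: 85.3
grip_force: 0.0
```

step_arm([
  [[0,0,0,0,0,0],[0,0,0,0,0,0],[0,0,0,0,0,0]],
])

```text
time: 27.43
tool_pos: [535.7, -44.5, 264.7]
tcp_rot: [-179.9, -0.0, 80.7]
ft_force: [0.2, -0.1, 0.0]
finger_gap: 85.4
grip_force: 0.0
```

```bash
python3 - <<'E'
from bench import r, vision
from h import *
q=r.sense(); print(q["time"],q["tool_pos"],q["ft_force"],q["finger_gap"])
s=vision.snapshot("wrist"); cv2.imwrite("pics/w11.png",s["img"])
c=(537.3,-45.4)
print("reamer flange",[edgecirc(s,c,z,32,tol=4) for z in(146,141,151,162)],"rim",edgecirc(s,c,89,75),"strainer",edgecirc(s,c,99,45))
E
```

```text
27.4333 [535.70783779 -44.50979716 264.71076839] [ 0.16322148 -0.060048    0.0134144 ] 85.36567402813209
reamer flange [(array([537.59, -45.19]), 337, np.float64(0.67)), (array([537.43, -44.88]), 286, np.float64(0.66)), (array([537.54, -44.55]), 291, np.float64(0.63)), (array([537.44, -43.06]), 276, np.float64(0.69))] rim (array([536.9 , -45.64]), 749, np.float64(0.41)) strainer (array([536.55, -45.3 ]), 482, np.float64(0.64))
```

The reamer reads centred at its seated height, so I'm handing in.

```bash
python3 -c "
from bench import r
print(r.hand_in())"
```

```text
the job is handed in; nothing more can be done
None
```

The strainer, spacer and reamer are stacked on the juicer, with the reamer slipped over the drive and down on the spacer; I handed the job in at about 27 s, and no verdict was returned.

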